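# Rewind the dosing drive until it goes slack and set its catch

### The job

Rewind the tinter dosing unit: turn its crank clockwise (seen from above) against the steady drag until the resistance suddenly drops away, and stop there, before the crank runs on into its end stop about a quarter turn later. Then slide the black catch tab on the deck fully home, towards the side where the barrel sticks out, and let go, without shifting the things standing around.

Things in the scene. Friction and masses are not known exactly. Their poses are not given: they have to be found in the camera images.
- doser: Tinter dosing unit, a grey metal box 120 x 200 x 62 mm (its x, y, z) fixed to the worktop, with an aluminium deck. Origin: centre of its underside. Its +x is the side where a 36 mm thick round barrel sticks out 74 mm (near the +y end, 33 mm up); z is up. The crank's axis is upright, at x = 0, y = +40 mm; the catch is near the -y end, at y = -78 mm.
- crank_axis (a point): Point on the crank's axis of rotation, 40 mm above the deck (102 mm above the worktop). The crank is a flat steel arm whose top is 82 mm above the worktop; the knob's axis runs at a radius of 50 mm round this axis.
- knob_top (a point): Centre of the top face of the crank's black knob, 123 mm above the worktop. The knob is an upright cylinder of 25 mm diameter and 40 mm height (from 83 to 123 mm above the worktop) that spins freely on its pin, so it can be held without turning the hand. z is up.
- crank (a joint): Turn of the crank in rad, 0 at the start, growing clockwise seen from above; it cannot turn anticlockwise from the start. A steady drag of about 7 N at the knob (let go, it springs back by up to 0.25 rad) lasts for one to two turns; where it ends differs each time, shows nowhere and is only felt: the force falls to 0.5 N. The crank then runs free for about 1.8 rad, up to its end stop.
- catch (a joint): Travel of the catch along the doser's +x in m: 0 as found, 0.034 fully home against its end block. It takes about 3.5 N to slide and stays where it is left.
- catch_tab (a point): Centre of the top face of the catch's black tab, 93 mm above the worktop, at first 17 mm on the -x side of the doser's middle; the tab is 14 x 14 mm and stands 26 mm tall between two low rails (7 mm above the deck, 12 mm either side of it) that end in low blocks 39 mm to either side of the doser's middle.
- small_tin: Bystander: small lever-lid tin, 67 mm wide, 79 mm high, beside the doser; origin under its centre.
- masking_tape: Bystander: roll of masking tape, 98 mm wide, 25 mm high, lying beside the doser; origin under its centre.
- cup: Bystander: clear mixing cup, 72 mm wide, 95 mm high; origin under its centre.

How it is judged:
On the way, in this order (a step that is already met when the one before it is completed fails the run):
1. the crank has been turned clockwise until the drive has gone slack (contact force between brake_pin_c0 and anything else below 0.3 N and value of joint crank above 5 rad), for 0.1 s.
2. then the catch has been slid fully home (value of joint catch above 0.031 m), for 0.1 s.
At the end, for the whole second after the job is handed in: The drive is slack (less than 0.3 N on the brake pin hidden inside, crank turned by more than 5 rad), not run into its end stop, and at rest; the catch stands within 3 mm of fully home (joint above 0.031 m) (all of step 1 and value of joint catch above 0.031 m and velocity of joint crank between -0.05 and 0.05 rad/s); the robot touches nothing.
It fails at once if the crank is run on into its end stop (more than 15 N on the stop) (contact force between drive_sled_c1 and anything else above 15 N).
It fails at once if a bystander is shifted by more than 30 mm (distance of any of small_tin, masking_tape, cup from where it was at the start of the episode above 0.03 m).
It also fails if it takes over 72 s, if anything falls off the work surface, if the arm or the gripper's body presses on something with over 40 N, if the wrist force passes 120 N, or if a joint passes its speed limit or range.

### The arm

A 6-joint arm with a two-finger parallel gripper is mounted at the origin on a cart in front of the work surface, level with it; the furniture and walls round the work are solid. World frame = base frame: x ahead of the robot, y to its left, z up, the work surface at z = 0. Lengths are in m, angles in rad, forces in N, time in s.
With the tool pointing down it reaches from about 0.275 to 0.85 m from the base axis. Payload 5.2 kg.
Tool frame: the origin (TCP) lies midway between the tips of the shut fingers; the grasp point (between the pads) lies 19 mm behind it; z points along the fingers, y is the line along which they close (so a half turn about z gives the same grasp; the last joint's range is limited). The gripper opens to 85 mm and grips with 20 to 120 N. Pads are 22 mm wide; open, the fingers measure 114 mm over their backs; the gripper's body (76 mm by 85 mm) begins 54 mm behind the grasp point. The pads swing forward as they close: fully open they stand 13 mm farther back than shut.
Start: joints at [-0.203, 0.259, 1.535, -0, 1.348, -0.203], TCP at [0.55, 0, 0.231] pointing down, gripper open.
Joint ranges: [-3.14, 3.14], [-0.91, 2.08], [0.19, 2.58], [-1.22, 4.36], [0.22, 2.71], [-3.12, 3.12]. Speed limits (rad/s): [2.57, 2.57, 3.14, 3.14, 3.14, 3.14].

### API

Orientations are given as a unit quaternion [w, x, y, z].
In Python, from bench import env gives the robot as it stands. The module is installed in compiled form; this text tells all that it offers.
- The arm moves only by the tool move_arm, never from a script. Its argument "increments" is a list that holds one entry, the list of rows, each a list of 4 numbers: the shift along the world's x, y, z in units of 40 mm (1.0 is 40 mm), then the turn about the world's z in rad. A call has 1 to 10 rows; each row shifts and turns the commanded pose from where the row before left it; what a row does not reach is not made up. A row lasts 1/12 s, in which the tool goes at most 41.7 mm and 7.16 degrees, less where a joint would pass 70% of its speed; a pose out of reach is approached as far as the arm can. A call is refused whole if a number of a shift passes 1 or a number of a turn 0.125, either way. A call with a gripper value outside its range is refused whole. "gripper" is the closure, from 0 (fully open) to 1 (shut), set as the call begins (left out, the last holds). The fingers move at their own pace and stop on an object; "force" is the grip in N (left out, the last holds). Time passes only in rows, so rows that do not move let the fingers close. It gives the time, the measured TCP pose, the force, the opening and the grip force at its end, in the units of the state.
- env.state(): the state, without advancing time (a new reading comes with each control period).
- env.grab_frame(name): name is "scene" or "side" or "wrist"; returns a dict with "frame" (420x560x3 uint8, red, green, blue), "z_map" (420x560 float32, m along the optical axis (not along the pixel's ray), 0 where there is no reading), "camera_matrix" (3x3 intrinsics, pixels), "k1" (the pictures are not rectified: a ray, as slopes to the right and down, at radius r is drawn at 1 + k1 r^2 times it, then the intrinsics apply), "position" and "attitude" of the camera in the world. Camera axes: x right, y up, looking along -z (the intrinsics and any distortion apply to the point x, -y, -z); pixel columns grow to the right and rows downward; lengths in m; the calibration is good to about 2 mm. A picture is of the moment at which its call begins.
- env.hand_in(): hands the job in; it is judged then, once.
The state is a dict: "time": time; "joints": joint angles; "joint_vel": joint speeds; "tau": joint torques, N m; "eef_pos": TCP position; "orientation": TCP orientation; "force": force on the tool from outside, world axes, zero at the start; "wrist_torque": the same for the moment, N m; "finger_gap": finger opening in m; "finger_force": force on a finger pad.
Only numpy, scipy, OpenCV 4.12 (cv2) and the standard library are available. Lean on these libraries where they do the work, as an engineer would, in place of code of your own. Each camera call takes 0.05 s, during which the arm holds its last target. There are 200 camera calls.

## Working session

There is one attempt and no reset: what is moved stays moved. The work goes in short steps, Python scripts to look and compute and a tool call to move; the robot and the scene stay as the last step left them, time stands still between calls to the robot, and variables do not carry over. Pictures are saved under pics/ and viewed, at most 10 in all, crops included, and the job is handed in when it is done.

Besides the shell and the picture viewer there is one more tool, called by a JSON object that holds its "fn" and its "kwargs", one argument or row to a line. move_arm: Moves the arm, as the interface text tells. Its arguments: {"type":"object","properties":{"increments":{"type":"array"},"gripper":{"type":"number"},"force":{"type":"number"}},"required":["increments"]}

```bash
mkdir -p pics; cat > h.py <<'E'
import numpy as np,cv2
from bench import env
from scipy.spatial.transform import Rotation as R
def rot(a):
    a=np.array(a,float)
    return a if a.shape==(3,3) else R.from_quat([a[1],a[2],a[3],a[0]]).as_matrix()
def pts(f):
    K=np.array(f['camera_matrix']);z=f['z_map'];h,w=z.shape
    u,v=np.meshgrid(np.arange(w),np.arange(h))
    x=(u-K[0,2])/K[0,0];y=(v-K[1,2])/K[1,1];xd,yd=x.copy(),y.copy()
    for _ in range(8):
        s=1+f['k1']*(x*x+y*y);x=xd/s;y=yd/s
    P=np.stack([x*z,-y*z,-z],-1)@rot(f['attitude']).T+np.array(f['position'])
    P[z==0]=np.nan
    return P
E
python3 - <<'E'
from h import *
for n in ['scene','side','wrist']:
    f=env.grab_frame(n); np.savez('f_%s.npz'%n,**f); cv2.imwrite('pics/%s0.png'%n,f['frame'][:,:,::-1]); print(n,f['position'],f['attitude'])
a=[cv2.imread('pics/%s0.png'%n) for n in ['scene','side']]
cv2.imwrite('pics/a.png',cv2.resize(np.vstack(a),(400,600)))
print(env.state())
E
```

```text
scene [0.03151643 1.05915659 0.58873114] [-0.20471083 -0.13355925  0.51519314  0.82148124]
side [ 0.29929611 -0.96489732  0.58715667] [ 0.82795858  0.55274663 -0.04353956 -0.08402417]
wrist [0.54985835 0.06771087 0.37106547] [ 9.91300571e-01 -1.31612885e-01  1.10621846e-03 -5.91758869e-05]
{'time': 0.15, 'joints': array([-2.02821882e-01,  2.59150126e-01,  1.53579538e+00,  2.60360279e-05,
        1.34800189e+00, -2.02794549e-01]), 'joint_vel': array([-0.00258167, -0.00298101, -0.00417707, -0.00038562,  0.00030808,
        0.00053766]), 'tau': array([ 2.27439166e-03, -4.46383452e+01, -2.90821481e+01, -2.12644927e-04,
        8.17353168e-03,  2.13274996e-05]), 'eef_pos': array([5.49615543e-01, 9.96875395e-05, 2.30693955e-01]), 'orientation': array([-5.72618626e-04,  7.07118323e-01,  7.07094915e-01, -3.62082885e-04]), 'force': array([ 0.6486597 ,  0.53944993, -0.0020734 ]), 'wrist_torque': array([-0.05454218,  0.01200358,  0.04495017]), 'finger_force': 0.0, 'finger_gap': 0.08513577883972623}
```

View pics/scene0.png

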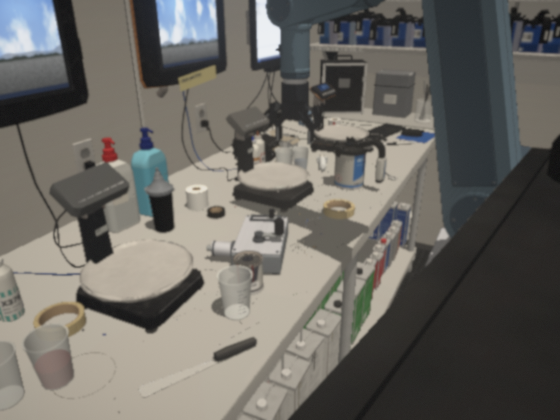

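View pics/wrist0.png

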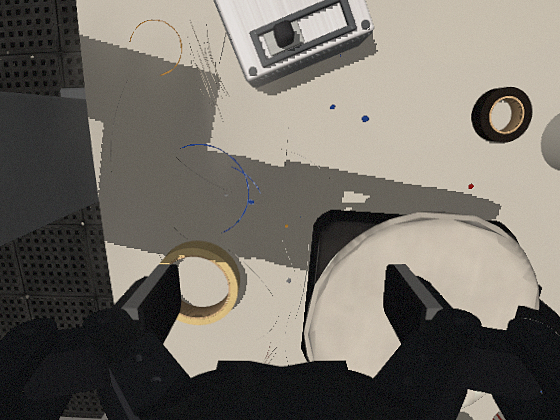

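The scene view shows the doser at about (265,240) with its barrel at left (220,250), i.e. towards world +x. The clear cup is at (235,290), the tin at (248,268) and the tape at (340,210). The wrist view shows the catch tab at (285,33), at the near end. I'll move above it for a full view.

{"fn": "move_arm", "kwargs": {
  "increments": [
    [[0,0.6,0.3,0],[0,0.6,0.3,0],[0,0.6,0.3,0],[0,0.6,0.3,0],[0,0.6,0.3,0],[0,0.6,0.3,0],[0,0,0,0]]
  ]
}}

```text
time: 0.73
eef_pos: [0.5505, 0.148, 0.3057]
orientation: [0.0, 0.706, 0.708, 0.002]
force: [0.2, 0.1, 0.6]
finger_gap: 0.0853
finger_force: 0.0
```

```bash
python3 - <<'E'
from h import *
f=env.grab_frame('wrist'); cv2.imwrite('pics/w1.png',f['frame'][:,:,::-1])
P=pts(f);np.save('P.npy',P);g=f['frame'].astype(int)
print(env.state()['eef_pos'])
H=P[...,2]
for lo,hi in [(.055,.068),(.068,.078),(.078,.0855),(.086,.1),(.1,.117),(.118,.13)]:
    m=((H>lo)&(H<hi)).astype(np.uint8)
    n,l,s,c=cv2.connectedComponentsWithStats(m)
    for i in range(1,n):
        if s[i,4]>60: q=P[l==i]; print((lo,hi),s[i],np.median(q,0).round(4),q.min(0).round(3),q.max(0).round(3))
m=((H>.058)&(H<.066)).astype(np.uint8);n,l,s,c=cv2.connectedComponentsWithStats(m);i=1+s[1:,4].argmax()
q=P[l==i][:,:2].astype(np.float32);r=cv2.minAreaRect(q);print(r,cv2.boxPoints(r))
E
```

```text
[0.55026883 0.14605886 0.30439058]
(0.055, 0.068) [203   0  46  16 150] [0.4985 0.3263 0.061 ] [0.47  0.324 0.055] [0.516 0.339 0.068]
(0.055, 0.068) [  186    14   162   208 17552] [0.5395 0.2149 0.06  ] [0.449 0.102 0.056] [0.626 0.324 0.068]
(0.055, 0.068) [523  94  27  54 350] [0.832  0.2215 0.0614] [0.827 0.192 0.055] [0.853 0.251 0.068]
(0.055, 0.068) [ 506  234   53   51 1877] [0.8676 0.053  0.0597] [0.835 0.017 0.055] [0.904 0.085 0.062]
(0.068, 0.078) [196   0  49  13 435] [0.4898 0.3293 0.073 ] [0.466 0.322 0.069] [0.513 0.334 0.078]
(0.068, 0.078) [530  93  29  57 319] [0.832  0.2204 0.0728] [0.827 0.19  0.068] [0.851 0.251 0.078]
(0.068, 0.078) [307 312  79  48 203] [ 0.6252 -0.029   0.0765] [ 0.584 -0.076  0.069] [ 0.679 -0.01   0.078]
(0.068, 0.078) [ 314  319   87   59 2826] [ 0.658  -0.0614  0.0738] [ 0.593 -0.109  0.071] [ 0.703 -0.018  0.078]
(0.078, 0.0855) [216  74  50  36 817] [0.5124 0.2453 0.0808] [0.484 0.228 0.078] [0.534 0.262 0.085]
(0.078, 0.0855) [536  93  24  58 253] [0.8315 0.2205 0.0818] [0.826 0.19  0.078] [0.853 0.251 0.085]
(0.078, 0.0855) [305 314 
[... 295 characters left out ...]
195  90  23  27 133] [0.4861 0.2295 0.1141] [0.47 0.22 0.1 ] [0.489 0.244 0.117]
(0.1, 0.117) [551 104   9  43 262] [0.828  0.2169 0.1046] [0.823 0.196 0.1  ] [0.839 0.238 0.117]
(0.1, 0.117) [458 390  36  30 407] [ 0.7873 -0.1147  0.1086] [ 0.783 -0.158  0.1  ] [ 0.816 -0.108  0.117]
(0.118, 0.13) [189  90  25  26 459] [0.4766 0.2319 0.1207] [0.465 0.221 0.118] [0.488 0.243 0.123]
(0.118, 0.13) [468 400  30  20 265] [ 0.7898 -0.1114  0.1235] [ 0.785 -0.137  0.118] [ 0.814 -0.108  0.13 ]
((0.5374336838722229, 0.2131097912788391), (0.11621353030204773, 0.19624090194702148), 21.767852783203125) [[0.44708258 0.28268495]
 [0.51985794 0.1004372 ]
 [0.6277848  0.14353463]
 [0.5550094  0.3257824 ]]
```

View pics/w1.png

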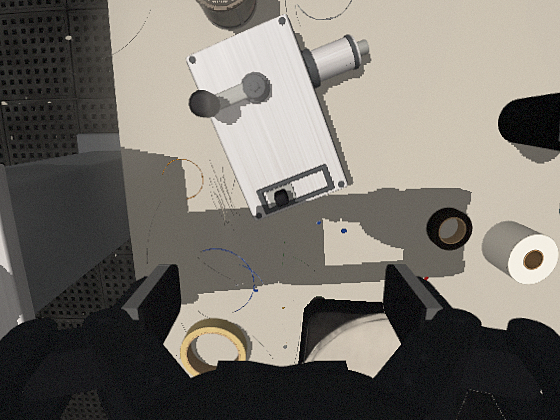

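The wrist view shows the knob at (203,103), the hub at (257,88), the tab at (283,197) and the tin's edge at (225,10). The fit agrees with the given sizes:
- **Doser:** yaw about 21.8°, centre (0.537, 0.213).
- **Crank axis:** (0.5226, 0.2502).
- **Knob:** measured (0.4766, 0.2319), a radius of 49.5 mm, which matches the 50 mm given.
- **Tab:** measured (0.5505, 0.1352), expected (0.5505, 0.134).

I'm moving over the knob now.

{"fn": "move_arm", "kwargs": {
  "increments": [
    [[-0.3,0.36,-0.6,0],[-0.3,0.36,-0.6,0],[-0.3,0.36,-0.6,0],[-0.3,0.36,-0.6,0],[-0.3,0.36,-0.6,0],[-0.34,0.36,-0.6,0],[0,0,0,0],[0,0,0,0]]
  ]
}}

```text
time: 1.45
eef_pos: [0.4748, 0.2297, 0.1576]
orientation: [-0.001, 0.707, 0.708, -0.002]
force: [1.4, 0.1, 0.5]
finger_gap: 0.0853
finger_force: 0.0
```

```bash
python3 - <<'E'
from h import *
f=dict(np.load('f_scene.npz'));P=pts(f)
for u,v in [(235,275),(235,290),(235,312),(248,258),(256,285)]: print(u,v,P[v,u].round(3))
f=env.grab_frame('wrist');P=pts(f);H=P[...,2]
m=((H>.118)&(H<.128)&(np.abs(P[...,0]-.4766)<.03)&(np.abs(P[...,1]-.232)<.03))
q=P[m];print(len(q),(q.min(0)+q.max(0))/2,q.min(0),q.max(0))
print(env.state()['eef_pos'])
E
```

```text
235 275 [0.478 0.419 0.071]
235 290 [0.443 0.473 0.078]
235 312 [0.449 0.469 0.02 ]
248 258 [0.485 0.355 0.076]
256 285 [0.456 0.372 0.024]
1137 [0.47620862 0.23275208 0.12051811] [0.46535505 0.22194565 0.11800982] [0.48706218 0.24355852 0.1230264 ]
[0.4766887  0.22964643 0.15919853]
```

{"fn": "move_arm", "kwargs": {
  "increments": [
    [[0,0.05,-0.4,0],[0,0,-0.43,0],[0,0,-0.43,0],[0,0,-0.4,0],[0,0,0,0],[0,0,0,0]]
  ]
}}

```text
time: 2.0
eef_pos: [0.4777, 0.2316, 0.0936]
orientation: [0.0, 0.708, 0.707, 0.0]
force: [-0.6, 0.2, 0.3]
finger_gap: 0.0853
finger_force: 0.0
```

{"fn": "move_arm", "kwargs": {
  "increments": [
    [[0,0,0,0],[0,0,0,0],[0,0,0,0],[0,0,0,0],[0,0,0,0],[0,0,0,0],[0,0,0,0],[0,0,0,0]]
  ],
  "gripper": 1,
  "force": 40
}}

```text
time: 2.67
eef_pos: [0.4764, 0.2324, 0.0937]
orientation: [0.0, 0.707, 0.707, 0.0]
force: [-1.6, -1.0, 5.6]
finger_gap: 0.024
finger_force: 39.0
```

```bash
python3 - <<'E'
from h import *
print(env.state()['eef_pos'],env.state()['wrist_torque'])
# circle waypoint increments (40mm units), clockwise from knob angle
c=np.array([.5226,.2502]);a0=np.arctan2(.232-.2502,.4764-.5226);print(a0)
k=np.arange(0,141)*0.1
p=np.stack([np.cos(a0-k),np.sin(a0-k)],1)*.05/.04
for i,d in enumerate(np.diff(p,axis=0)[:63]): print('%.1f:%.3f,%.3f'%(k[i+1],*d),end='  ')
E
```

```text
[0.47639627 0.23242804 0.09365689] [-0.16166187  0.25649948 -0.03909895]
-2.7663218307338364
0.1:-0.040,0.118  0.2:-0.028,0.122  0.3:-0.016,0.124  0.4:-0.003,0.125  0.5:0.009,0.125  0.6:0.022,0.123  0.7:0.034,0.120  0.8:0.046,0.116  0.9:0.057,0.111  1.0:0.068,0.105  1.1:0.078,0.098  1.2:0.087,0.089  1.3:0.096,0.080  1.4:0.103,0.070  1.5:0.110,0.059  1.6:0.115,0.048  1.7:0.120,0.036  1.8:0.123,0.024  1.9:0.124,0.012  2.0:0.125,-0.000  2.1:0.124,-0.013  2.2:0.122,-0.025  2.3:0.119,-0.037  2.4:0.115,-0.049  2.5:0.109,-0.060  2.6:0.103,-0.071  2.7:0.095,-0.081  2.8:0.087,-0.090  2.9:0.077,-0.098  3.0:0.067,-0.105  3.1:0.056,-0.112  3.2:0.045,-0.117  3.3:0.033,-0.121  3.4:0.021,-0.123  3.5:0.008,-0.125  3.6:-0.004,-0.125  3.7:-0.017,-0.124  3.8:-0.029,-0.122  3.9:-0.041,-0.118  4.0:-0.052,-0.113  4.1:-0.064,-0.108  4.2:-0.074,-0.101  4.3:-0.084,-0.093  4.4:-0.092,-0.084  4.5:-0.100,-0.074  4.6:-0.107,-0.064  4.7:-0.113,-0.053  4.8:-0.118,-0.041  4.9:-0.121,-0.029  5.0:-0.124,-0.017  5.1:-0.125,-0.005  5.2:-0.125,0.008  5.3:-0.123,0.020  5.4:-0.121,0.032  5.5:-0.117,0.044  5.6:-0.112,0.056  5.7:-0.106,0.067  5.8:-0.099,0.077  5.9:-0.090,0.086  6.0:-0.081,0.095  6.1:-0.071,0.103  6.2:-0.061,0.109  6.3:-0.050,0.115
```

{"fn": "move_arm", "kwargs": {
  "increments": [
    [[-0.04,0.118,0,0],[-0.028,0.122,0,0],[-0.016,0.124,0,0],[-0.003,0.125,0,0],[0.009,0.125,0,0],[0.022,0.123,0,0],[0.034,0.12,0,0],[0,0,0,0]]
  ]
}}

```text
time: 3.33
eef_pos: [0.475, 0.2661, 0.0936]
orientation: [0.0, 0.707, 0.707, -0.001]
force: [-3.8, -4.5, 7.8]
finger_gap: 0.0232
finger_force: 39.3
```

```bash
cat >> h.py <<'E'
C=np.array([.5226,.2502]);A0=-2.7663
def rep():
    s=env.state();d=s['eef_pos'][:2]-C;a=np.arctan2(d[1],d[0]);t=np.array([np.sin(a),-np.cos(a)])
    f=s['force'];print('t%.2f'%s['time'],s['eef_pos'].round(4),'r %.4f turn %.3f'%(np.hypot(*d),(A0-a)%(2*np.pi)),'Ft %.1f Fr %.1f Fz %.1f'%(f[:2]@t,f[:2]@d/np.hypot(*d),f[2]),'gap %.4f'%s['finger_gap'])
E
python3 -c "from h import *;rep()"
```

```text
t3.33 [0.475  0.2661 0.0936] r 0.0502 turn 0.698 Ft -5.5 Fr 2.2 Fz 7.8 gap 0.0232
```

Drag is felt at about 5.5–7 N tangential, and the hand tracks the circle. I'll continue.

{"fn": "move_arm", "kwargs": {
  "increments": [
    [[0.046,0.116,0,0],[0.057,0.111,0,0],[0.068,0.105,0,0],[0.078,0.098,0,0],[0.087,0.089,0,0],[0.096,0.08,0,0],[0.103,0.07,0,0],[0.11,0.059,0,0],[0.115,0.048,0,0],[0.12,0.036,0,0]]
  ]
}}

```text
time: 4.17
eef_pos: [0.5087, 0.2993, 0.0936]
orientation: [-0.001, 0.707, 0.707, -0.002]
force: [-6.5, -0.5, 9.4]
finger_gap: 0.0234
finger_force: 39.4
```

```bash
python3 -c "from h import *;rep()"
```

```text
t4.17 [0.5087 0.2993 0.0936] r 0.0510 turn 1.669 Ft -6.4 Fr 1.3 Fz 9.4 gap 0.0234
```

{"fn": "move_arm", "kwargs": {
  "increments": [
    [[0.123,0.024,0,0],[0.124,0.012,0,0],[0.125,0,0,0],[0.124,-0.013,0,0],[0.122,-0.025,0,0],[0.119,-0.037,0,0],[0.115,-0.049,0,0],[0.109,-0.06,0,0],[0.103,-0.071,0,0],[0.095,-0.081,0,0]]
  ]
}}

```text
time: 5.0
eef_pos: [0.5557, 0.2889, 0.0937]
orientation: [-0.002, 0.707, 0.707, 0.0]
force: [-5.7, 5.2, 6.3]
finger_gap: 0.0234
finger_force: 39.2
```

```bash
python3 -c "from h import *;rep()"
```

```text
t5.00 [0.5557 0.2889 0.0937] r 0.0509 turn 2.653 Ft -7.7 Fr 0.2 Fz 6.3 gap 0.0234
```

{"fn": "move_arm", "kwargs": {
  "increments": [
    [[0.087,-0.09,0,0],[0.077,-0.098,0,0],[0.067,-0.105,0,0],[0.056,-0.112,0,0],[0.045,-0.117,0,0],[0.033,-0.121,0,0],[0.021,-0.123,0,0],[0.008,-0.125,0,0],[-0.004,-0.125,0,0],[-0.017,-0.124,0,0]]
  ]
}}

```text
time: 5.83
eef_pos: [0.5722, 0.2439, 0.0937]
orientation: [-0.001, 0.707, 0.707, 0.002]
force: [0.3, 7.5, 2.4]
finger_gap: 0.0234
finger_force: 39.0
```

```bash
python3 -c "from h import *;rep()"
```

```text
t5.83 [0.5722 0.2439 0.0937] r 0.0500 turn 3.643 Ft -7.5 Fr -0.6 Fz 2.4 gap 0.0234
```

{"fn": "move_arm", "kwargs": {
  "increments": [
    [[-0.029,-0.122,0,0],[-0.041,-0.118,0,0],[-0.052,-0.113,0,0],[-0.064,-0.108,0,0],[-0.074,-0.101,0,0],[-0.084,-0.093,0,0],[-0.092,-0.084,0,0],[-0.1,-0.074,0,0],[-0.107,-0.064,0,0],[-0.113,-0.053,0,0]]
  ]
}}

```text
time: 6.67
eef_pos: [0.544, 0.206, 0.0938]
orientation: [0.001, 0.707, 0.707, 0.003]
force: [6.0, 5.1, -2.7]
finger_gap: 0.0233
finger_force: 39.3
```

```bash
python3 -c "from h import *;rep()"
```

```text
t6.67 [0.544  0.206  0.0938] r 0.0492 turn 4.636 Ft -7.7 Fr -1.9 Fz -2.7 gap 0.0233
```

{"fn": "move_arm", "kwargs": {
  "increments": [
    [[-0.118,-0.041,0,0],[-0.121,-0.029,0,0],[-0.124,-0.017,0,0],[-0.125,-0.005,0,0],[-0.125,0.008,0,0],[-0.123,0.02,0,0],[-0.121,0.032,0,0]]
  ]
}}

```text
time: 7.25
eef_pos: [0.5105, 0.2028, 0.0939]
orientation: [0.002, 0.707, 0.707, 0.002]
force: [7.5, -1.8, -2.5]
finger_gap: 0.0236
finger_force: 39.4
```

```bash
python3 -c "from h import *;rep()"
```

```text
t7.25 [0.5105 0.2028 0.0939] r 0.0489 turn 5.337 Ft -7.8 Fr -0.1 Fz -2.5 gap 0.0236
```

{"fn": "move_arm", "kwargs": {
  "increments": [
    [[-0.117,0.044,0,0],[-0.112,0.056,0,0],[-0.106,0.067,0,0],[-0.099,0.077,0,0],[-0.09,0.086,0,0],[-0.081,0.095,0,0],[-0.071,0.103,0,0]]
  ]
}}

```text
time: 7.83
eef_pos: [0.4818, 0.2226, 0.0937]
orientation: [0.002, 0.707, 0.707, -0.0]
force: [2.3, -8.2, 3.9]
finger_gap: 0.0234
finger_force: 39.9
```

```bash
python3 -c "from h import *;rep()"
```

```text
t7.83 [0.4818 0.2226 0.0937] r 0.0493 turn 6.065 Ft -8.1 Fr 2.7 Fz 3.9 gap 0.0234
```

{"fn": "move_arm", "kwargs": {
  "increments": [
    [[-0.061,0.109,0,0],[-0.05,0.115,0,0],[-0.038,0.119,0,0],[-0.026,0.122,0,0],[-0.014,0.124,0,0],[-0.001,0.125,0,0],[0.011,0.125,0,0]]
  ]
}}

```text
time: 8.42
eef_pos: [0.473, 0.2564, 0.0936]
orientation: [0.001, 0.707, 0.707, -0.001]
force: [-2.2, -8.4, 6.9]
finger_gap: 0.0234
finger_force: 40.3
```

```bash
python3 -c "from h import *;rep()"
```

```text
t8.42 [0.473  0.2564 0.0936] r 0.0500 turn 0.499 Ft -8.6 Fr 1.1 Fz 6.9 gap 0.0234
```

{"fn": "move_arm", "kwargs": {
  "increments": [
    [[0.024,0.123,0,0],[0.036,0.12,0,0],[0.048,0.115,0,0],[0.059,0.11,0,0],[0.07,0.104,0,0],[0.08,0.096,0,0],[0.089,0.088,0,0]]
  ]
}}

```text
time: 9.0
eef_pos: [0.4879, 0.2873, 0.0936]
orientation: [-0.0, 0.707, 0.707, -0.002]
force: [-5.8, -4.6, 8.1]
finger_gap: 0.0237
finger_force: 40.5
```

```bash
python3 -c "from h import *;rep()"
```

```text
t9.00 [0.4879 0.2873 0.0936] r 0.0508 turn 1.194 Ft -7.4 Fr 0.5 Fz 8.1 gap 0.0237
```

Still loaded at 7.48 rad.

{"fn": "move_arm", "kwargs": {
  "increments": [
    [[0.097,0.078,0,0],[0.104,0.068,0,0],[0.111,0.057,0,0],[0.116,0.046,0,0],[0.12,0.034,0,0],[0.123,0.022,0,0],[0.125,0.01,0,0]]
  ]
}}

```text
time: 9.58
eef_pos: [0.5193, 0.3012, 0.0936]
orientation: [-0.001, 0.707, 0.707, -0.001]
force: [-6.9, -0.4, 8.6]
finger_gap: 0.0237
finger_force: 40.5
```

```bash
python3 -c "from h import *;rep()"
```

```text
t9.58 [0.5193 0.3012 0.0936] r 0.0511 turn 1.881 Ft -6.9 Fr 0.1 Fz 8.6 gap 0.0237
```

{"fn": "move_arm", "kwargs": {
  "increments": [
    [[0.125,-0.003,0,0],[0.124,-0.015,0,0],[0.122,-0.027,0,0],[0.119,-0.039,0,0],[0.114,-0.051,0,0],[0.108,-0.062,0,0],[0.102,-0.073,0,0]]
  ]
}}

```text
time: 10.17
eef_pos: [0.5546, 0.2898, 0.0936]
orientation: [0.0, 0.707, 0.707, 0.001]
force: [-0.9, -1.0, 6.3]
finger_gap: 0.0237
finger_force: 40.2
```

```bash
python3 -c "from h import *;rep()"
```

```text
t10.17 [0.5546 0.2898 0.0936] r 0.0510 turn 2.626 Ft -0.1 Fr -1.3 Fz 6.3 gap 0.0237
```

The drag has gone, slack at about 8.9 rad. I'll nudge on 0.2 rad to be clear of the edge, then hold and check.

{"fn": "move_arm", "kwargs": {
  "increments": [
    [[0.094,-0.082,0,0],[0.085,-0.091,0,0],[0,0,0,0],[0,0,0,0],[0,0,0,0]]
  ]
}}

```text
time: 10.58
eef_pos: [0.562, 0.2823, 0.0937]
orientation: [0.001, 0.707, 0.707, 0.0]
force: [0.1, -0.3, 5.9]
finger_gap: 0.0237
finger_force: 40.2
```

```bash
python3 -c "from h import *;rep()"
```

```text
t10.58 [0.562  0.2823 0.0937] r 0.0508 turn 2.832 Ft 0.3 Fr -0.1 Fz 5.9 gap 0.0237
```

{"fn": "move_arm", "kwargs": {
  "increments": [
    [[0,0,0,0],[0,0,0,0],[0,0,0,0],[0,0,0,0],[0,0,0,0],[0,0,0,0],[0,0,0,0]]
  ],
  "gripper": 0
}}

```text
time: 11.17
eef_pos: [0.561, 0.2829, 0.0928]
orientation: [-0.0, 0.707, 0.707, -0.0]
force: [0.7, 0.7, -0.3]
finger_gap: 0.0854
finger_force: 0.0
```

{"fn": "move_arm", "kwargs": {
  "increments": [
    [[0,0,0.4,0],[0,0,0.5,0],[0,0,0.7,0],[0,-0.7,0.5,0.0],[-0.05,-0.8,0,0.1],[-0.05,-0.8,0,0.1],[-0.05,-0.8,0,0.1],[-0.05,-0.6,0,0.08],[0,0,0,0],[0,0,0,0]]
  ]
}}

```text
time: 12.0
eef_pos: [0.5532, 0.1338, 0.1771]
orientation: [0.0, 0.562, 0.827, 0.0]
force: [-0.4, 1.1, 0.1]
finger_gap: 0.0853
finger_force: 0.0
```

```bash
python3 - <<'E'
from h import *
f=env.grab_frame('wrist');cv2.imwrite('pics/w2.png',f['frame'][:,:,::-1])
P=pts(f);H=P[...,2]
for c,lo,hi,rr in [((.5505,.135),.087,.098,.02),((.562,.282),.118,.128,.04)]:
    m=((H>lo)&(H<hi)&(np.hypot(P[...,0]-c[0],P[...,1]-c[1])<rr))
    q=P[m];print(len(q));
    if len(q): print((q.min(0)+q.max(0))/2,cv2.minAreaRect(q[:,:2].astype(np.float32)))
s=env.state();print(s['eef_pos'],s['orientation'],s['force'])
E
```

```text
376
[0.55053958 0.13457492 0.09002676] ((0.5504228472709656, 0.13449206948280334), (0.013291176408529282, 0.014264681376516819), 21.732894897460938)
457
[0.56285145 0.27576655 0.12026702] ((0.5640789866447449, 0.2745344638824463), (0.02108793891966343, 0.007722320035099983), 22.683317184448242)
[0.55321827 0.1348412  0.17708312] [-1.42192623e-05  5.61943746e-01  8.27175389e-01  3.18288538e-04] [-0.61276119 -0.12223126  0.2540883 ]
```

View pics/w2.png

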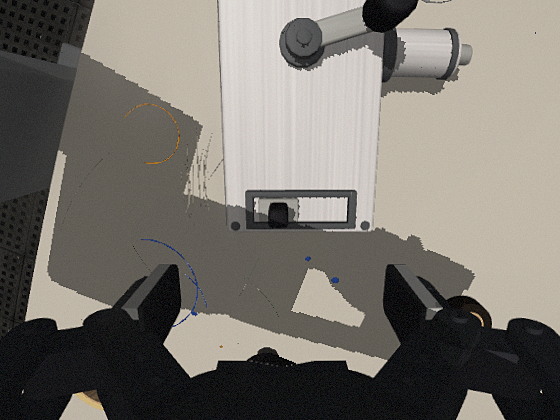

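The wrist view is now square to the doser. The tab is at (278,213) and the knob at (388,10), where I left it. I'll lower over the tab and grip it along doser x.

{"fn": "move_arm", "kwargs": {
  "increments": [
    [[-0.07,0,-0.5,0],[0,0,-0.6,0],[0,0,-0.6,0],[0,0,-0.5,0],[0,0,-0.27,0],[0,0,0,0],[0,0,0,0]]
  ]
}}

```text
time: 12.63
eef_pos: [0.5503, 0.1357, 0.078]
orientation: [-0.0, 0.561, 0.828, -0.0]
force: [-0.5, 0.2, -0.0]
finger_gap: 0.0854
finger_force: 0.0
```

{"fn": "move_arm", "kwargs": {
  "increments": [
    [[0,0,0,0],[0,0,0,0],[0,0,0,0],[0,0,0,0],[0,0,0,0],[0,0,0,0],[0,0,0,0],[0,0,0,0]]
  ],
  "gripper": 1,
  "force": 30
}}

```text
time: 13.3
eef_pos: [0.5504, 0.1348, 0.0786]
orientation: [0.0, 0.561, 0.828, 0.0]
force: [-1.8, -1.2, 5.4]
finger_gap: 0.0132
finger_force: 33.0
```

{"fn": "move_arm", "kwargs": {
  "increments": [
    [[0.116,0.046,0,0],[0.116,0.046,0,0],[0.116,0.046,0,0],[0.116,0.046,0,0],[0.116,0.046,0,0],[0.116,0.046,0,0],[0.116,0.046,0,0],[0,0,0,0],[0,0,0,0],[0,0,0,0]]
  ]
}}

```text
time: 14.13
eef_pos: [0.5817, 0.1473, 0.0786]
orientation: [-0.001, 0.561, 0.828, -0.001]
force: [-4.6, -2.2, 7.4]
finger_gap: 0.0131
finger_force: 33.4
```

{"fn": "move_arm", "kwargs": {
  "increments": [
    [[0.04,0.016,0,0],[0,0,0,0],[0,0,0,0]]
  ]
}}

```text
time: 14.38
eef_pos: [0.5818, 0.1474, 0.0786]
orientation: [-0.002, 0.561, 0.828, -0.002]
force: [-9.6, -4.5, 12.1]
finger_gap: 0.0128
finger_force: 33.9
```

{"fn": "move_arm", "kwargs": {
  "increments": [
    [[0,0,0,0],[0,0,0,0],[0,0,0,0],[0,0,0,0],[0,0,0,0],[0,0,0,0],[0,0,0,0]]
  ],
  "gripper": 0
}}

```text
time: 14.97
eef_pos: [0.5844, 0.1484, 0.078]
orientation: [-0.0, 0.561, 0.828, -0.0]
force: [-0.1, 0.0, -0.2]
finger_gap: 0.0852
finger_force: 0.0
```

{"fn": "move_arm", "kwargs": {
  "increments": [
    [[0,0,0.4,0],[0,0,0.6,0],[0,0,0.6,0],[0,0,0.6,0],[0,-0.4,0.6,0],[0,-0.4,0.3,0],[0,0,0,0],[0,0,0,0],[0,0,0,0],[0,0,0,0]]
  ]
}}

```text
time: 15.8
eef_pos: [0.5835, 0.117, 0.2007]
orientation: [-0.001, 0.561, 0.828, -0.001]
force: [-0.4, 0.5, -1.3]
finger_gap: 0.0856
finger_force: 0.0
```

```bash
python3 - <<'E'
from h import *
f=env.grab_frame('wrist');cv2.imwrite('pics/w3.png',f['frame'][:,:,::-1])
P=pts(f);H=P[...,2]
for c,lo,hi,rr in [((.582,.147),.087,.098,.025),((.562,.282),.118,.128,.04)]:
    m=((H>lo)&(H<hi)&(np.hypot(P[...,0]-c[0],P[...,1]-c[1])<rr))
    q=P[m]
    if len(q): print(len(q),(q.min(0)+q.max(0))/2,cv2.minAreaRect(q[:,:2].astype(np.float32)))
E
```

```text
334 [0.5822342  0.14701824 0.09009273] ((0.5824464559555054, 0.14719177782535553), (0.013455666601657867, 0.013606349937617779), 21.071311950683594)
```

View pics/w3.png

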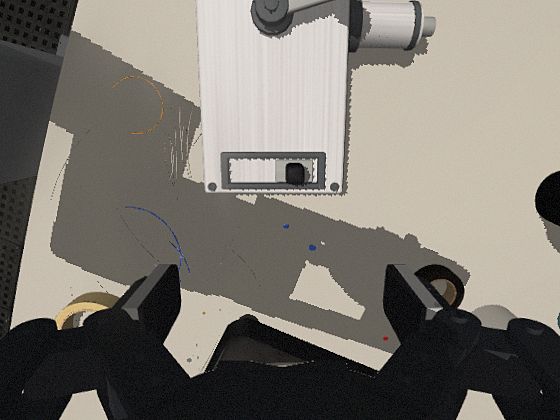

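The tab is at (294,173) in the view, against the +x end block. It travelled about 34 mm and the force rose at the stop. The crank is untouched, so I'm handing in.

```bash
python3 -c "from h import *;print(env.hand_in())"
```

```text
the job is handed in; nothing more can be done
None
```

The job is handed in, with no verdict returned: the crank was turned to about 9.1 rad, just past where the drag fell away and short of its end stop, and the catch slid about 34 mm fully home and released, with no contact with the bystanders noticed.

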